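# Put the shoemaker's patterns back in their racks

## Task

Tidy the two patterns that stand loose on the sandal maker's bench: stand each one upright, straight edge down and fully home, in the free slot of the rack that already holds a pattern of its own kind, roughly centred along the slot. Lower them in rather than dropping them, do not knock them over, and leave the stored patterns and everything else on the bench where they are.

Things in the scene. Friction and masses are not known exactly. Their poses are not given: they have to be found in the camera images.
- sole_pattern: plywood half-sole pattern (pale wood board with two curved humps), 160 long, 18 thick, 90 mm high at the higher hump (x = +34 mm), 78 mm at the lower (x = -44 mm), 0.15 kg. Its flat straight edge is down; origin at the centre of that bottom edge; x along its length, y through its 18 mm thickness, z up. It starts standing free on this edge on the bench.
- sole_grip (a point): good point to grip the plywood sole pattern across its thickness: at x = 5, z = 68 mm of its frame (the top there is about 79 mm high)
- strap_pattern: green plastic strap pattern (board with one round-topped tongue in the middle), 130 long, 18 thick, 40 mm high at the ends, tongue 60 wide and 95 mm high, 0.13 kg. Its flat straight edge is down; origin at the centre of that bottom edge; x along its length, y through its 18 mm thickness, z up. It starts standing free on this edge on the bench.
- strap_grip (a point): good point to grip the green strap pattern across its thickness: on its tongue at x = 0, z = 68 mm of its frame
- wood_rack: pale wooden fixed rack, 120 (x) x 125 (y) x 45 mm high; origin under its centre. Two slots along its x axis at y = +35 and -35 mm, 23 mm wide, 110 mm long, ends open, floor 10 mm above the bench, straight 14 mm walls up to 38 mm, tapering above to guiding ridges at 45 mm; solid between the slots. A plywood sole pattern is already stored in its slot at y = -35 mm.
- wood_rack_slot (a point): centre of the floor of the free slot of the wooden rack (y = +35 mm); x along the slot, y across it, z up
- grey_rack: grey painted fixed rack, 120 (x) x 125 (y) x 45 mm high; origin under its centre. Two slots along its x axis at y = +35 and -35 mm, 23 mm wide, 110 mm long, ends open, floor 10 mm above the bench, straight 14 mm walls up to 38 mm, tapering above to guiding ridges at 45 mm; solid between the slots. A green strap pattern is already stored in its slot at y = -35 mm.
- grey_rack_slot (a point): centre of the floor of the free slot of the grey rack (y = +35 mm); x along the slot, y across it, z up
- stored_sole: bystander: plywood sole pattern, same as the other, standing in the wooden rack; origin at the centre of its bottom edge
- stored_strap: bystander: green strap pattern, same as the other, standing in the grey rack; origin at the centre of its bottom edge
- glue_bottle: bystander: white glue bottle with black cap, 44 mm diameter, 130 mm high; origin under its centre
- tin: bystander: red tin, 74 mm diameter, 85 mm high; origin under its centre
- shoe_last: bystander: green plastic shoe last, about 220 long, 60 wide, 85 mm high; origin under its centre
- tape_roll: bystander: yellow roll of tape lying flat, 84 mm diameter, 40 mm high; origin under its centre
- brush: bystander: shoe brush, bristles down, 150 x 45 x 40 mm; origin under its centre, x along its length
- hammer: bystander: hammer with red handle lying along its x axis, about 250 mm long, head at +x
- awl_block: bystander, fixed: clay-coloured block 90 x 60 x 30 mm with two wooden-handled awls standing in it, 127 mm high; origin under its centre
Not all that is in view belongs to the job. Leave any black look-alike of the strap_pattern alone.

How it is judged:
By the outcome, as a careful person would: the job done as asked, in the order asked, and still so for the second after the job is handed in, with the robot touching nothing.
It also fails if it takes over 64 s, if anything falls off the work surface, if the arm or the gripper's body presses on something with over 40 N, if the wrist force passes 120 N, or if a joint passes its speed limit or range.

## Robot

A 6-joint arm with a two-finger parallel gripper is mounted at the origin on the work surface. World frame = base frame: x ahead of the robot, y to its left, z up, the work surface at z = 0. Lengths are in mm, angles in rad, forces in N, time in s.
With the tool pointing down it reaches from about 250 to 775 mm from the base axis. Payload 4 kg.
Tool frame: the origin (TCP) lies at the very end of the fingers, on their centre line; the grasp point (between the pads) lies 19 mm behind it; z points along the fingers, y is the line along which they close (so a half turn about z gives the same grasp; the last joint's range is limited). The gripper opens to 85 mm and grips with 20 to 120 N. Pads are 22 mm wide; open, the fingers measure 114 mm over their backs; the gripper's body (76 mm by 85 mm) begins 54 mm behind the grasp point. The pads swing forward as they close: fully open they stand 13 mm farther back than shut.
Start: joints at [1.075, 0.087, 1.371, -0, 1.684, -0.103], TCP at [210.538, 508.128, 204.641] pointing down, gripper open.
Joint ranges: [-3.1, 3.1], [-0.76, 2.03], [0.27, 2.55], [-1.08, 4.22], [0.17, 2.65], [-2.57, 2.57]. Speed limits (rad/s): [2.79, 2.79, 3.14, 3.14, 3.14, 3.14].

## Interface

Orientations are given as a 3x3 rotation matrix whose columns are the frame's x, y, z axes.
In Python, from plant import telemetry, viewer, workorder gives the robot as it stands.
- The arm moves only by the tool step_arm, never from a script. Its argument "rows" is a list of rows, each a list of 6 numbers: the shift along the world's x, y, z scaled (see below), then the turn, a rotation vector about the world's x, y, z scaled (see below). A call has exactly 10 rows; each row shifts and turns the commanded pose from where the row before left it; what a row does not reach is not made up. The controller multiplies each number of a shift by 0.25 m and each number of a turn by pi rad. A row lasts 1/10 s, in which the tool goes at most 50 mm and 8.59 degrees, less where a joint would pass 70% of its speed; a pose out of reach is approached as far as the arm can. A call with a number of a shift or a turn outside -1 to 1 is refused whole. A call with a gripper value outside its range is refused whole. "gripper" is the finger opening in mm, from 0 to 85.4, set as the call begins (left out, the last holds). The fingers move at their own pace and stop on an object; "force" is the grip in N (left out, the last holds). Time passes only in rows, so rows that do not move let the fingers close, or fill a call up. It gives the time, the measured TCP pose, the force, the opening and the grip force at its end, in the units of the state.
- telemetry.observe(): the state, without advancing time (a new reading comes with each control period).
- viewer.read_camera(name): name is "scene" or "top" or "wrist"; returns a dict with "pixels" (480x640x3 uint8, red, green, blue), "depth" (480x640 float32, mm along the optical axis (not along the pixel's ray), 0 where there is no reading), "intrinsics" (3x3 intrinsics, pixels), "cam_to_world" (4x4, takes a point from camera to world coordinates). Camera axes: x right, y down, z forward; pixel columns grow to the right and rows downward; lengths in mm; the calibration is good to about 2 mm. The wrist camera is an equidistant fisheye: a pixel r from the principal point sees the ray r / f radians off the axis. A picture is of the moment at which its call begins.
- workorder.finish_job(): hands the job in; it is judged then, once.
The state is a dict: "t": time; "qpos": joint angles; "joint_vel": joint speeds; "tau": joint torques, N m; "tcp_pos": TCP position; "orientation": TCP orientation; "contact_force": force on the tool from outside, world axes, zero at the start; "torque": the same for the moment, N m; "finger_gap": opening from 0.0 (shut) to 1.0 (fully open); "grip_force": force on a finger pad.
Only numpy, scipy, OpenCV 4.12 (cv2) and the standard library are available. Lean on these libraries where they do the work, as an engineer would, in place of code of your own. Each camera call takes 0.05 s, during which the arm holds its last target. There are 200 camera calls.

## Working session

There is one attempt and no reset: what is moved stays moved. The work goes in short steps, Python scripts to look and compute and a tool call to move; the robot and the scene stay as the last step left them, time stands still between calls to the robot, and variables do not carry over. Pictures are saved under pics/ and viewed, at most 10 in all, crops included, and the job is handed in when it is done.

Besides the shell and the picture viewer there is one more tool, called after "Emit:" as name(argument=value, ...) on one line, values as JSON. step_arm: Moves the arm, as the interface text tells. Its arguments: {"type":"object","properties":{"rows":{"type":"array"},"gripper":{"type":"number"},"force":{"type":"number"}},"required":["rows"]}

```bash
mkdir -p pics
cat > h.py <<'E'
import numpy as np, cv2
from plant import telemetry, viewer, workorder
def cam(n):
    c=viewer.read_camera(n); np.savez(f'{n}.npz',**c); return c
def load(n): return dict(np.load(f'{n}.npz'))
def save(n,p): cv2.imwrite('pics/'+n,cv2.cvtColor(p,cv2.COLOR_RGB2BGR))
def ray(c,u,v):
    K=c['intrinsics'];T=c['cam_to_world'];d=np.linalg.inv(K)@[u,v,1.]
    return T[:3,3],T[:3,:3]@d
def plane(c,u,v,z):
    o,d=ray(c,u,v);return o+d*(z-o[2])/d[2]
def cloud(c):
    K=c['intrinsics'];T=c['cam_to_world'];D=c['depth'].astype(float)
    v,u=np.mgrid[:480,:640];P=np.stack([(u-K[0,2])/K[0,0]*D,(v-K[1,2])/K[1,1]*D,D],-1)
    return P@T[:3,:3].T+T[:3,3]
E
python3 - <<'E'
from h import *
for n in('top','scene'):
    c=cam(n);save(n+'1.png',c['pixels']);print(n,c['cam_to_world'].round(2).tolist(),c['intrinsics'].tolist())
print(telemetry.observe())
E
```

```text
top [[0.0, -0.98, 0.19, 219.21], [-1.0, -0.0, -0.01, 1.38], [0.01, -0.19, -0.98, 1431.39], [0.0, 0.0, 0.0, 1.0]] [[553.7354756959885, 0.0, 313.1460119065931], [0.0, 553.7354756959885, 225.79469564090098], [0.0, 0.0, 1.0]]
scene [[0.19, 0.79, -0.58, 1108.0], [0.98, -0.15, 0.11, -133.81], [-0.0, -0.59, -0.8, 947.2], [0.0, 0.0, 0.0, 1.0]] [[456.35155295956673, 0.0, 326.7773509853905], [0.0, 456.35155295956673, 240.57902281626258], [0.0, 0.0, 1.0]]
{'t': 0.1, 'qpos': array([ 1.07489553e+00,  8.78877072e-02,  1.37215066e+00,  9.51140892e-06,
        1.68361961e+00, -1.03069881e-01]), 'joint_vel': array([ 0.00287796, -0.00160039, -0.00224229, -0.00072891, -0.00214663,
        0.00161919]), 'tau': array([ 2.96603270e-03, -3.53015471e+01, -3.14218140e+01, -9.88724469e-05,
        7.92718667e-03, -4.25635540e-05]), 'tcp_pos': array([210.2781499 , 507.64861075, 203.52851937]), 'orientation': array([[-9.23829370e-01,  3.82803231e-01, -9.91041407e-04],
       [ 3.82804450e-01,  9.23827619e-01, -1.81203517e-03],
       [ 2.21898504e-04, -2.05338637e-03, -9.99997867e-01]]), 'contact_force': array([-0.38658035, -0.76053771,  0.69444298]), 'torque': array([ 0.02715789,  0.03226384, -0.00800533]), 'grip_force': 0.0, 'finger_gap': 1.0011761049156946}
```

View pics/top1.png

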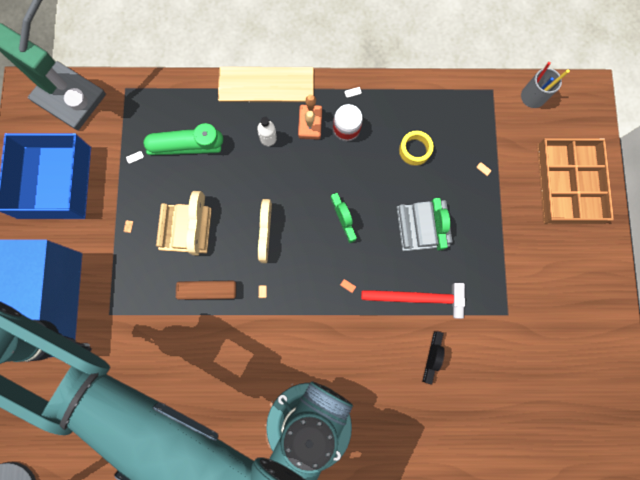

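View pics/scene1.png

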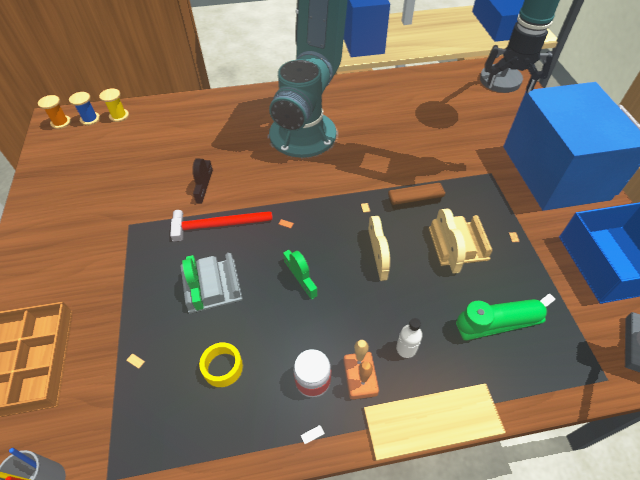

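The top view shows the loose sole at (265,230), the loose strap at (344,217), and the wood rack at (183,228), with its free slot on the left and the stored sole at (196,222). The grey rack is at (425,226), with its free slot on the left and the stored strap at (443,222).

What could be taken for the sole: loose board (265,230), stored sole (196,222), light plank (266,84). For the strap: loose green board (344,217), stored strap (443,222), black look-alike (434,357), green last (185,140). I choose (265,230) and (344,217), the boards standing free on the mat.

```bash
cat > m.py <<'E'
from h import *
def hsv(c): return cv2.cvtColor(c['pixels'],cv2.COLOR_RGB2HSV)
def green(c): h=hsv(c); return (h[...,0]>50)&(h[...,0]<75)&(h[...,1]>120)&(h[...,2]>50)
def wood(c): h=hsv(c); return (h[...,0]>10)&(h[...,0]<30)&(h[...,1]>40)&(h[...,2]>120)
def grey(c): h=hsv(c); return (h[...,1]<50)&(h[...,2]>85)
def rep(name,P):
    r=cv2.minAreaRect(P[:,:2].astype(np.float32)); b=cv2.boxPoints(r)
    e=[b[1]-b[0],b[2]-b[1]]; L=max(e,key=np.linalg.norm); a=np.degrees(np.arctan2(L[1],L[0]))
    if a>90:a-=180
    if a<-90:a+=180
    print(name,'n',len(P),'ctr',np.round(r[0],1),'size',np.round(r[1],1),'long ang',round(a,2),'z',np.percentile(P[:,2],[1,50,99]).round(1))
E
python3 - <<'E'
from m import *
R={'sole':((245,190,285,270),wood),'strap':((325,185,362,250),green),'wrack':((150,180,218,262),wood),'grack':((390,190,460,258),grey),'sstrap':((390,190,460,258),green)}
S={'sole':((360,205,400,285),wood),'strap':((275,240,325,305),green),'wrack':((425,200,500,280),wood),'grack':((175,250,245,312),grey),'sstrap':((175,250,245,312),green)}
for n,RR in(('top',R),('scene',S)):
    c=load(n);P=cloud(c)
    for k,((a,b,d,e),f) in RR.items():
        m=f(c)[b:e,a:d]&(c['depth'][b:e,a:d]>0); Q=P[b:e,a:d][m]
        Q=Q[Q[:,2]>(5 if 'rack' not in k else 3)]
        rep(n+' '+k,Q)
        if 'rack' in k: 
            rep('   top',Q[(Q[:,2]>36)&(Q[:,2]<50)]); 
        if k=='wrack':rep('   stored',Q[Q[:,2]>55])
        if k in('sole','strap'): rep('   hi',Q[Q[:,2]>25]); print('   top pt',Q[Q[:,2].argsort()[-15:]].mean(0).round(1))
c=load('top');a=cv2.resize(c['pixels'][180:270,240:370],None,fx=5,fy=5,interpolation=cv2.INTER_CUBIC);b=cv2.resize(load('scene')['pixels'][205:305,270:400],(650,450));
save('crop1.png',np.vstack([a[:300],b[:300]]) if 0 else cv2.resize(np.vstack([a,b]),(430,596)))
E
```

```text
top sole n 173 ctr [483.4 116.4] size [ 28.  159.5] long ang -3.14 z [ 5.2 61.2 90.3]
   hi n 161 ctr [480.6 111.5] size [ 18.6 154.7] long ang -2.79 z [29.8 63.2 90.5]
   top pt [524.5 104.9  85.6]
top strap n 497 ctr [521.4 -89.1] size [136.   19.4] long ang 22.38 z [ 6.3 43.8 97.8]
   hi n 446 ctr [518.9 -90.2] size [130.   19.4] long ang 22.38 z [29.5 50.9 97.8]
   top pt [516.6 -89.5  97.8]
top wrack n 1803 ctr [505.4 327.4] size [136.  161.1] long ang -4.35 z [ 3.8 39.8 91.7]
   top n 847 ctr [501.7 322.3] size [122.2 155.5] long ang -3.27 z [36.2 42.6 49.4]
   stored n 230 ctr [499.2 287. ] size [ 19.1 154.8] long ang -3.75 z [55.5 74.1 99.6]
top grack n 1754 ctr [ 502.3 -302.6] size [126.6 136.4] long ang -84.5 z [ 4.  39.7 50.3]
   top n 1051 ctr [ 501.4 -300.2] size [111.7 121.8] long ang -84.16 z [36.3 43.1 49.2]
top sstrap n 555 ctr [ 501.1 -335.1] size [130.  20.] long ang 4.81 z [ 22.4  54.3 109. ]
scene sole n 601 ctr [487.3 111.9] size [ 19.3 159.7] long ang -3.21 z [ 7.4 55.6 90.3]
   hi n 492 ctr [486.5 111.9] size [ 19.3 158. ] long ang -3.18 z [25.9 62.4 90.5]
   top pt [515.2 106.2  90.2]
scene strap n 686 ctr [520.9 -89.4] size [132.2  19.8] long ang 21.86 z [ 6.4 42.8 95.9]
   hi n 582 ctr [520.9 -89.4] size [132.2  19.8] long ang 21.86 z [26.9 54.9 95.9]
   top pt [523.1 -90.6  96. ]
scene wrack n 2349 ctr [503.8 331.4] size [143.5 169.6] long ang -4.25 z [ 5.2 40.8 96.8]
   top n 938 ctr [506.4 321.9] size [122.8 160. ] long ang -3.77 z [36.2 42.6 48.9]
   stored n 483 ctr [503.8 287.6] size [ 20.8 157.7] long ang -3.56 z [55.6 78.  99.7]
scene grack n 2079 ctr [ 500.7 -297.1] size [170.3 128.6] long ang 5.28 z [ 4.1 39.5 47.5]
   top n 1235 ctr [ 502.4 -300.4] size [113.  120.9] long ang -84.08 z [36.6 42.9 47.7]
scene sstrap n 573 ctr [ 503.6 -335.3] size [132.6  18.5] long ang 6.07 z [ 17.2  57.8 105.6]
```

View pics/crop1.png

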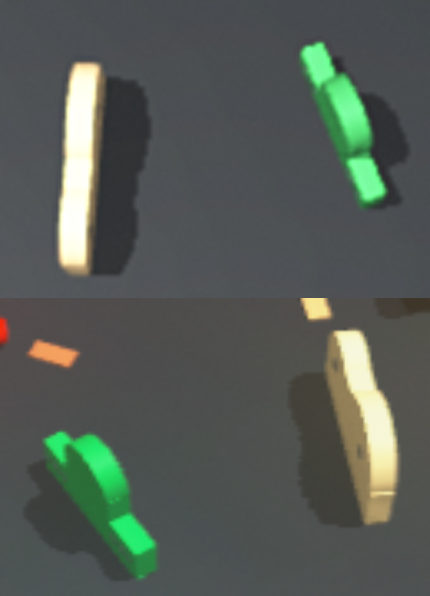

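The crop shows the plywood board with two humps (higher hump towards +x) and the green tongue board. Both stand free, so the choice is confirmed.

Emit:
step_arm(rows=[[0.112,-0.158,0,0,0,0.0107],[0.112,-0.158,0,0,0,0.0107],[0.112,-0.158,0,0,0,0.0107],[0.112,-0.158,0,0,0,0.0107],[0.112,-0.158,0,0,0,0.0107],[0.112,-0.158,0,0,0,0.0107],[0.112,-0.158,0,0,0,0.0107],[0.112,-0.158,0,0,0,0.0107],[0.112,-0.158,0,0,0,0.0107],[0.112,-0.158,0,0,0,0.0107]], gripper=55, force=40)

```text
t: 1.1
tcp_pos: [491.1, 111.3, 204.2]
orientation: [[-0.998, 0.055, -0.0], [0.055, 0.998, 0.0], [0.0, 0.0, -1.0]]
contact_force: [0.2, 0.9, 0.9]
finger_gap: 0.639
grip_force: 0.0
```

```bash
cat >> m.py <<'E'
def wcloud(c):
    K=c['intrinsics'];T=c['cam_to_world'];D=c['depth'].astype(float);v,u=np.mgrid[:480,:640]
    x=(u-K[0,2])/K[0,0];y=(v-K[1,2])/K[1,1];r=np.hypot(x,y)+1e-9;t=np.minimum(r,1.45);s=np.tan(t)/r
    return np.stack([x*s*D,y*s*D,D],-1)@T[:3,:3].T+T[:3,3]
E
python3 - <<'E'
from m import *
c=cam('wrist');save('w1.png',c['pixels']);P=wcloud(c);m=wood(c)&(c['depth']>0)
Q=P[m];Q=Q[(abs(Q[:,0]-490)<110)&(abs(Q[:,1]-111)<40)&(Q[:,2]>20)&(Q[:,2]<110)]
rep('sole',Q);rep('hi',Q[Q[:,2]>60]);print(c['cam_to_world'].round(2).tolist(),c['intrinsics'].tolist())
E
```

```text
sole n 130 ctr [480.  114.6] size [ 18.2 149.2] long ang -3.32 z [47.1 71.8 84.6]
hi n 87 ctr [484.3 114.3] size [ 18.2 140.7] long ang -3.32 z [65.8 73.9 84.8]
[[0.06, 0.95, 0.32, 409.03], [1.0, -0.05, -0.02, 115.94], [0.0, 0.32, -0.95, 373.18], [0.0, 0.0, 0.0, 1.0]] [[371.64829954431775, 0.0, 320.0311887872862], [0.0, 371.64829954431775, 242.12487008786803], [0.0, 0.0, 1.0]]
```

View pics/w1.png

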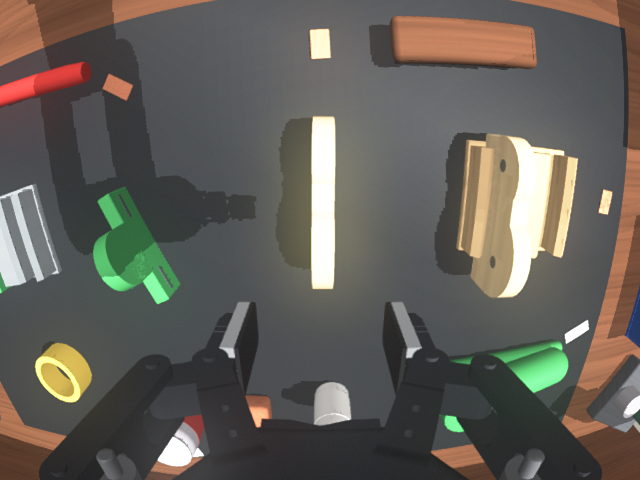

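The wrist view shows the sole (323,200) between the fingers, centred within 2 mm. The wood rack's free slot is at (545,205), on the +y side. I go down.

Emit:
step_arm(rows=[[0,0.004,-0.08,0,0,0],[0,0,-0.08,0,0,0],[0,0,-0.08,0,0,0],[0,0,-0.08,0,0,0],[0,0,-0.08,0,0,0],[0,0,-0.08,0,0,0],[0,0,-0.08,0,0,0],[0,0,-0.06,0,0,0],[0,0,0,0,0,0],[0,0,0,0,0,0]])

```text
t: 2.15
tcp_pos: [490.2, 114.2, 49.5]
orientation: [[-0.998, 0.057, -0.001], [0.057, 0.998, -0.0], [0.001, -0.0, -1.0]]
contact_force: [-0.6, 0.3, 0.0]
finger_gap: 0.644
grip_force: 0.0
```

Emit:
step_arm(rows=[[0,0,0,0,0,0],[0,0,0,0,0,0],[0,0,0,0,0,0],[0,0,0,0,0,0],[0,0,0,0,0,0],[0,0,0,0,0,0],[0,0,0,0,0,0],[0,0,0,0,0,0],[0,0,0,0,0,0],[0,0,0,0,0,0]], gripper=10)

```text
t: 3.15
tcp_pos: [491.4, 114.2, 50.9]
orientation: [[-0.998, 0.057, 0.002], [0.057, 0.998, 0.0], [-0.002, 0.0, -1.0]]
contact_force: [-1.4, -0.7, 5.6]
finger_gap: 0.188
grip_force: 39.4
```

Emit:
step_arm(rows=[[0,0,0.04,0,0,0],[0,0,0.06,0,0,0],[0,0,0.06,0,0,0],[0,0,0.06,0,0,0],[0,0,0.06,0,0,0],[0,0,0.06,0,0,0],[0,0,0.06,0,0,0],[0,0,0.06,0,0,0],[0,0,0.06,0,0,0],[0,0,0.06,0,0,0]])

```text
t: 4.15
tcp_pos: [490.3, 114.1, 195.4]
orientation: [[-0.998, 0.057, -0.001], [0.057, 0.998, 0.0], [0.001, -0.0, -1.0]]
contact_force: [0.2, 0.5, -2.4]
finger_gap: 0.189
grip_force: 39.1
```

Run:
```python
from m import *
# rack slot geometry: rotate rack points into rack frame, profile height vs cross coord
import sys
for name,rc,ang,sgn in(('wood',(504,322),-3.6,1),('grey',(502,-300),5.6,1)):
    a=np.radians(ang);u=np.array([np.cos(a),np.sin(a)]);w=np.array([-np.sin(a),np.cos(a)])
    for n in('top','scene'):
        c=load(n);P=cloud(c)
        m=(wood(c) if name=='wood' else (grey(c)|green(c)))&(c['depth']>0)
        Q=P[m];d=Q[:,:2]-rc;s=d@u;t=d@w
        k=(abs(s)<45)&(abs(t)<80)&(Q[:,2]>3);print(name,n)
        for t0 in range(-70,76,4):
            kk=k&(abs(t-t0)<2)
            if kk.sum()>2:print((t0,kk.sum(),*np.percentile(Q[kk,2],[10,50,90]).round().astype(int)),end=' ')
        # ends and direction of +outer ridge points
        kk=(t>0)&(t<75)&(Q[:,2]>33)&(Q[:,2]<52)&(abs(s)<90);print('\n s ends',np.percentile(s[kk],[0.5,2,98,99.5]).round(1)); rep('half',Q[kk])
```

```text
wood top
(-62, np.int64(61), np.int64(8), np.int64(15), np.int64(40)) (-58, np.int64(101), np.int64(16), np.int64(36), np.int64(44)) (-54, np.int64(57), np.int64(39), np.int64(43), np.int64(48)) (-50, np.int64(44), np.int64(38), np.int64(41), np.int64(44)) (-46, np.int64(46), np.int64(35), np.int64(39), np.int64(81)) (-42, np.int64(178), np.int64(31), np.int64(60), np.int64(88)) (-14, np.int64(10), np.int64(40), np.int64(44), np.int64(45)) (-10, np.int64(22), np.int64(41), np.int64(46), np.int64(48)) (-6, np.int64(34), np.int64(42), np.int64(44), np.int64(48)) (-2, np.int64(28), np.int64(42), np.int64(46), np.int64(50)) (2, np.int64(32), np.int64(40), np.int64(45), np.int64(48)) (6, np.int64(32), np.int64(42), np.int64(46), np.int64(48)) (10, np.int64(34), np.int64(41), np.int64(45), np.int64(48)) (14, np.int64(25), np.int64(44), np.int64(46), np.int64(48)) (18, np.int64(45), np.int64(40), np.int64(44), np.int64(46)) (22, np.int64(40), np.int64(36), np.int64(40), np.int64(43)) (30, np.int64(9), np.int64(11), np.int64(12), np.int64(14)) (34, np.int64(46), np.int64(6), np.int64(9), np.
[... 5917 characters left out ...]
), np.int64(7), np.int64(9), np.int64(11)) (30, np.int64(56), np.int64(8), np.int64(10), np.int64(12)) (34, np.int64(52), np.int64(7), np.int64(9), np.int64(12)) (38, np.int64(56), np.int64(8), np.int64(9), np.int64(12)) (42, np.int64(54), np.int64(7), np.int64(9), np.int64(11)) (46, np.int64(31), np.int64(35), np.int64(39), np.int64(41)) (50, np.int64(51), np.int64(39), np.int64(42), np.int64(44)) (54, np.int64(55), np.int64(41), np.int64(43), np.int64(45)) (58, np.int64(70), np.int64(23), np.int64(38), np.int64(42)) (62, np.int64(32), np.int64(7), np.int64(9), np.int64(12)) 
 s ends [-54.7 -53.1  55.3  56.1]
half n 678 ctr [ 499.3 -270.1] size [113.   60.1] long ang 5.83 z [34.1 42.6 47.5]
```

Emit:
step_arm(rows=[[0.004,0.05,0,0,0,0],[0.004,0.1,0,0,0,0],[0.004,0.11,0,0,0,0],[0.005,0.12,0,0,0,0],[0.005,0.12,0,0,0,0],[0.005,0.12,0,0,0,0],[0.005,0.12,0,0,0,0],[0.004,0.11,0,0,0,0],[0.004,0.08,0,0,0,0],[0.002,0.048,0,0,0,-0.003]])

```text
t: 5.15
tcp_pos: [500.1, 361.0, 193.2]
orientation: [[-0.998, 0.064, -0.002], [0.064, 0.998, -0.0], [0.002, -0.0, -1.0]]
contact_force: [0.1, -0.3, -2.8]
finger_gap: 0.189
grip_force: 39.2
```

Run:
```python
from m import *
c=cam('wrist');save('w2.png',c['pixels']);P=wcloud(c)
print(telemetry.observe()['tcp_pos'],telemetry.observe()['orientation'].round(3).tolist())
m=c['depth']>0;Q=P[m]
a=np.radians(-3.7);u=np.array([np.cos(a),np.sin(a)]);w=np.array([-np.sin(a),np.cos(a)]);d=Q[:,:2]-[504,322];s=d@u;t=d@w
H=Q[(Q[:,2]>120)&(Q[:,2]<240)&(abs(t-36)<40)&(abs(s)<110)]
rep('held',H[(H[:,2]<238)])
k=(abs(s)<45)&(abs(t)<75)&(Q[:,2]<60)
for t0 in range(-6,72,2):
    kk=k&(abs(t-t0)<1)
    if kk.sum()>2:print((t0,int(kk.sum()),*[int(x) for x in np.percentile(Q[kk,2],[10,50,90])]),end=' ')
kk=(t>0)&(t<75)&(Q[:,2]>33)&(Q[:,2]<52)&(abs(s)<90);print('\ns ends',np.percentile(s[kk],[0.5,2,98,99.5]).round(1))
for n in('top','scene'):
    c=cam(n);P=cloud(c);Q=P[(c['depth']>0)&wood(c)];d=Q[:,:2]-[504,322];s=d@u;t=d@w
    H=Q[(Q[:,2]>120)&(Q[:,2]<240)&(abs(t-36)<30)&(abs(s)<110)];rep('held '+n,H);
    print(np.percentile(((H[:,:2]-[504,322])@w),[2,98]))
```

```text
[500.06932312 362.09102815 193.20913698] [[-0.998, 0.064, -0.002], [0.064, 0.998, 0.001], [0.002, 0.001, -1.0]]
held n 13492 ctr [485.9 363.2] size [ 42.5 144.4] long ang -12.75 z [193.9 218.6 236.4]
(-6, 206, 43, 44, 45) (-4, 209, 43, 44, 45) (-2, 215, 43, 44, 45) (0, 215, 43, 44, 45) (2, 218, 43, 44, 45) (4, 210, 43, 44, 45) (6, 215, 43, 44, 45) (8, 211, 43, 44, 45) (10, 214, 43, 44, 45) (12, 225, 43, 44, 45) (14, 205, 43, 44, 45) (16, 211, 43, 44, 45) (18, 221, 43, 44, 45) (20, 64, 43, 44, 45) (58, 36, 41, 42, 42) (60, 167, 39, 40, 41) (62, 192, 37, 39, 40) (64, 26, 36, 37, 38) (66, 82, 0, 0, 1) (68, 173, 0, 0, 1) (70, 168, 0, 0, 1) 
s ends [-65.5 -64.4  41.7  43.6]
held top n 155 ctr [514.2 357.6] size [ 20.7 110.6] long ang -2.77 z [152.5 205.3 229.5]
[27.40186558 46.17050342]
held scene n 1262 ctr [492.6 352.9] size [ 30.4 164.9] long ang -2.0 z [145.8 186.3 231.4]
[25.5698046 44.3221822]
```

View pics/w2.png

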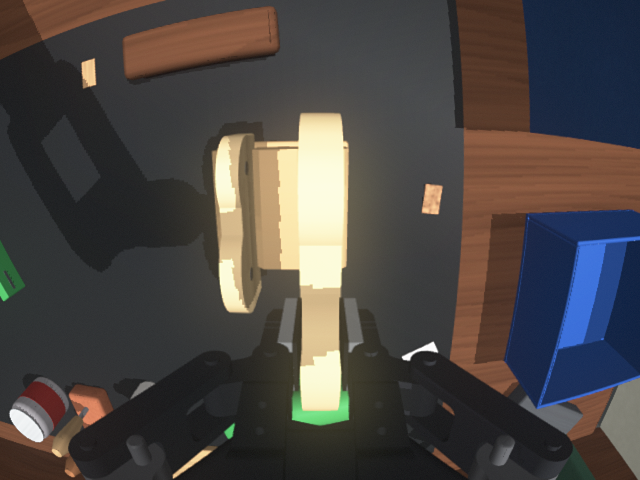

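Run:
```python
from m import *
c=load('wrist');P=wcloud(c);a=np.radians(-3.7);u=np.array([np.cos(a),np.sin(a)]);w=np.array([-np.sin(a),np.cos(a)])
d=P[...,:2]-[504,322];s=d@u;t=d@w;Z=P[...,2];ok=c['depth']>0
for r in(130,160,190,220,240,250):
    k=ok[r]&(Z[r]>190)&(Z[r]<260);k[:280]=0;k[360:]=0
    k2=ok[r]&(Z[r]<60)&(Z[r]>30)
    print(r,'held t',np.percentile(t[r][k],[1,99]).round(1),'s',s[r][k].mean().round(1),'z',Z[r][k].mean().round(0),'cols',np.where(k)[0][[0,-1]], 'rack outer t',t[r][k2].max().round(1) if k2.any() else 0)
k=ok&(Z>150)&(Z<260);k[:,:297]=0;k[:,345:]=0;k[260:]=0
print('held s range',s[k].min(),s[k].max())
print('rows top of pattern',np.where(k)[0].min(), 'z top',np.percentile(Z[k],99))
for n in('top','scene'):
    c=load(n);P=cloud(c);Q=P[(c['depth']>0)&wood(c)];d=Q[:,:2]-[504,322];s=d@u;t=d@w
    H=(Q[:,2]>140)&(Q[:,2]<225)&(abs(t-36)<13);print(n,'s',np.percentile(s[H],[.5,1,99,99.5]).round(1),'zmin',np.percentile(Q[H,2],[.5,2]))
    for lo in(-90,-70,-50,0,30,50):
        K=H&(s>lo)&(s<lo+20); print(lo,K.sum(),(np.percentile(t[K],[3,97]).round(1) if K.sum()>4 else ''))
```

```text
130 held t [30.2 47.8] s -84.9 z 206.0 cols [299 342] rack outer t 263.9
160 held t [30.3 47.7] s -73.2 z 216.0 cols [298 343] rack outer t 63.2
190 held t [30.4 47.2] s -61.8 z 219.0 cols [298 342] rack outer t 62.7
220 held t [30.6 47.9] s -49.5 z 219.0 cols [299 343] rack outer t 411.6
240 held t [30.6 47.9] s -39.8 z 215.0 cols [300 342] rack outer t 271.1
250 held t [30.5 47.1] s -34.9 z 214.0 cols [300 340] rack outer t 446.3
held s range -92.58156250104926 -30.182283567637093
rows top of pattern 113 z top 220.40910512555016
top s [-45.6 -44.3  62.7  62.9] zmin [152.30641385 152.86969854]
-90 0 
-70 0 
-50 7 [28.  30.8]
0 0 
30 61 [27.5 34.5]
50 72 [27.7 46.3]
scene s [-90.3 -88.2  67.7  68.1] zmin [144.56307542 146.56292839]
-90 98 [25.7 29.1]
-70 109 [25.7 28.5]
-50 117 [25.6 29. ]
0 137 [25.8 29.1]
30 164 [25.9 40.8]
50 317 [26.1 44.5]
```

The wrist view shows the held sole (320,180) over the free slot. It is within 1.5 mm across the slot and 1 mm along it, so I lower it in stages.

Emit:
step_arm(rows=[[0,-0.003,-0.05,0,0,0],[0,0,-0.06,0,0,0],[0,0,-0.06,0,0,0],[0,0,-0.06,0,0,0],[0,0,-0.05,0,0,0],[0,0,-0.04,0,0,0],[0,0,-0.02,0,0,0],[0,0,0,0,0,0],[0,0,0,0,0,0],[0,0,0,0,0,0]])

```text
t: 6.3
tcp_pos: [501.6, 358.3, 110.8]
orientation: [[-0.998, 0.066, 0.002], [0.066, 0.998, 0.001], [-0.002, 0.001, -1.0]]
contact_force: [-0.1, -0.5, -1.8]
finger_gap: 0.192
grip_force: 39.2
```

Run:
```python
from m import *
o=telemetry.observe();print(o['tcp_pos'])
a=np.radians(-3.7);u=np.array([np.cos(a),np.sin(a)]);w=np.array([-np.sin(a),np.cos(a)])
for n in('top','scene','wrist'):
    c=cam(n);P=(wcloud if n=='wrist' else cloud)(c);Q=P[(c['depth']>0)];d=Q[:,:2]-[504,322];s=d@u;t=d@w
    for lo,hi in((-95,-70),(-60,-30),(20,44),(48,64)):
        H=(Q[:,2]>90)&(Q[:,2]<138)&(abs(t-36)<14)&(s>lo)&(s<hi);R=(Q[:,2]>40.5)&(Q[:,2]<48)&(t>47)&(t<66)&(s>lo)&(s<hi);R2=(Q[:,2]>38)&(Q[:,2]<42)&(t>0)&(t<28)&(s>lo)&(s<hi)
        print(n,lo,H.sum(),np.percentile(t[H],[1,99]).round(1) if H.sum()>5 else '','ridge',R.sum(),np.median(t[R]).round(1) if R.sum()>3 else '',R2.sum(),np.median(t[R2]).round(1) if R2.sum()>3 else '')
c=load('scene')['pixels'];b=load('wrist')['pixels']
save('p3.png',np.hstack([cv2.resize(c[180:300,400:520],(400,400),interpolation=cv2.INTER_CUBIC),cv2.resize(b[80:320,180:420],(400,400))]))
```

```text
[501.63012619 358.27391798 110.77021418]
top -95 0  ridge 0  0 
top -60 49 [25.7 43.1] ridge 0  0 
top 20 33 [23.2 26.5] ridge 0  15 8.8
top 48 48 [23.8 42.8] ridge 0  0 
scene -95 40 [24.6 37.4] ridge 0  0 
scene -60 80 [23.5 26.8] ridge 0  9 20.0
scene 20 88 [23.6 27.4] ridge 0  16 16.9
scene 48 125 [23.6 43.2] ridge 0  0 
wrist -95 2271 [27.5 45.2] ridge 0  0 
wrist -60 2912 [27.6 45.2] ridge 564 55.9 13 21.4
wrist 20 0  ridge 217 55.8 3 
wrist 48 16 [28.4 44.5] ridge 0  0
```

View pics/p3.png

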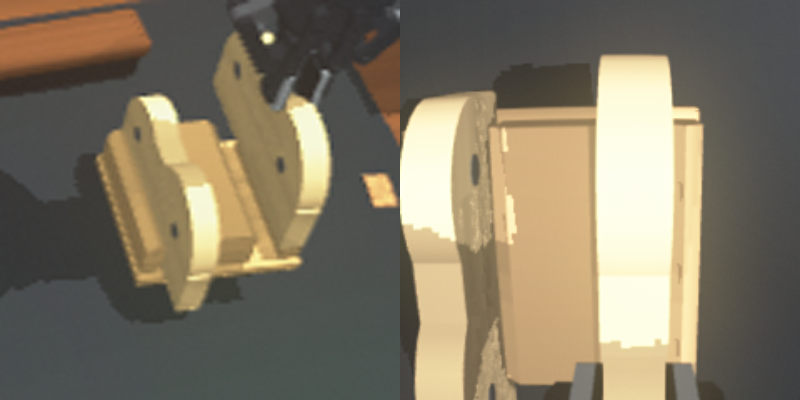

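Emit:
step_arm(rows=[[0,0.005,0,0,0,0],[0,0,-0.02,0,0,0],[0,0,-0.02,0,0,0],[0,0,-0.02,0,0,0],[0,0,-0.02,0,0,0],[0,0,-0.02,0,0,0],[0,0,-0.02,0,0,0],[0,0,-0.02,0,0,0],[0,0,0,0,0,0],[0,0,0,0,0,0]])

```text
t: 7.45
tcp_pos: [501.0, 359.1, 74.5]
orientation: [[-0.998, 0.066, -0.0], [0.066, 0.998, -0.0], [0.0, -0.0, -1.0]]
contact_force: [0.3, -0.3, -1.6]
finger_gap: 0.189
grip_force: 39.2
```

Emit:
step_arm(rows=[[0,0,-0.01,0,0,0],[0,0,-0.01,0,0,0],[0,0,-0.01,0,0,0],[0,0,-0.01,0,0,0],[0,0,-0.01,0,0,0],[0,0,0,0,0,0],[0,0,0,0,0,0],[0,0,0,0,0,0],[0,0,0,0,0,0],[0,0,0,0,0,0]])

```text
t: 8.45
tcp_pos: [501.1, 359.2, 62.3]
orientation: [[-0.998, 0.066, 0.0], [0.066, 0.998, 0.0], [-0.0, 0.0, -1.0]]
contact_force: [0.1, 0.2, -1.1]
finger_gap: 0.186
grip_force: 39.2
```

Emit:
step_arm(rows=[[0,0,-0.004,0,0,0],[0,0,-0.004,0,0,0],[0,0,-0.004,0,0,0],[0,0,0,0,0,0],[0,0,0,0,0,0],[0,0,0,0,0,0],[0,0,0,0,0,0],[0,0,0,0,0,0],[0,0,0,0,0,0],[0,0,0,0,0,0]])

```text
t: 9.45
tcp_pos: [501.4, 359.5, 61.0]
orientation: [[-0.998, 0.066, 0.002], [0.066, 0.998, 0.001], [-0.001, 0.001, -1.0]]
contact_force: [-2.6, -1.2, 5.3]
finger_gap: 0.188
grip_force: 40.1
```

It is on the floor (force up about 7 N). I release it part way.

Emit:
step_arm(rows=[[0,0,0,0,0,0],[0,0,0,0,0,0],[0,0,0,0,0,0],[0,0,0,0,0,0],[0,0,0,0,0,0],[0,0,0,0,0,0],[0,0,0.02,0,0,0],[0,0,0.04,0,0,0],[0,0,0.04,0,0,0],[0,0,0.04,0,0,0]], gripper=40)

```text
t: 10.45
tcp_pos: [501.4, 359.4, 95.8]
orientation: [[-0.998, 0.066, 0.001], [0.066, 0.998, 0.001], [-0.001, 0.001, -1.0]]
contact_force: [0.3, 0.2, 0.7]
finger_gap: 0.472
grip_force: 0.0
```

Emit:
step_arm(rows=[[0,0,0.08,0,0,0],[0,0,0.08,0,0,0],[0,0,0.08,0,0,0],[0,0,0.08,0,0,0],[0,0,0.08,0,0,0],[0,-0.08,0,0,0,0],[0,-0.12,0,0,0,0],[0,-0.16,0,0,0,0],[0,-0.16,0,0,0,0],[0,-0.16,0,0,0,0]])

```text
t: 11.45
tcp_pos: [501.0, 187.8, 195.4]
orientation: [[-0.998, 0.065, 0.002], [0.065, 0.998, 0.0], [-0.002, 0.001, -1.0]]
contact_force: [0.6, -0.6, -0.1]
finger_gap: 0.468
grip_force: 0.0
```

Run:
```python
from m import *
a=np.radians(-3.7);u=np.array([np.cos(a),np.sin(a)]);w=np.array([-np.sin(a),np.cos(a)])
for n in('top','scene'):
    c=cam(n);P=cloud(c);Q=P[(c['depth']>0)&wood(c)];d=Q[:,:2]-[504,322];s=d@u;t=d@w
    for l,t0 in(('placed',36),('stored',-35)):
        H=(Q[:,2]>52)&(Q[:,2]<115)&(abs(t-t0)<16)&(abs(s)<110);rep(n+' '+l,Q[H]);print('  s',np.percentile(s[H],[1,99]).round(1),'t',np.percentile(t[H],[2,98]).round(1))
print(telemetry.observe()['tcp_pos'])
```

```text
top placed n 154 ctr [486.2 356.4] size [ 20.2 144. ] long ang -3.1 z [52.8 71.1 95.6]
  s [-91.7  49.4] t [24.2 42.6]
top stored n 133 ctr [485.5 279.7] size [110.3  13.5] long ang 3.77 z [ 52.4  72.8 101.4]
  s [-67.5  36.3] t [-44.6 -40.5]
scene placed n 555 ctr [495.8 356.7] size [ 20.4 159.7] long ang -3.36 z [52.4 76.  99. ]
  s [-82.2  66.4] t [24.5 43.2]
scene stored n 523 ctr [503.  287.6] size [ 20.9 157.2] long ang -3.31 z [52.7 76.6 99.3]
  s [-70.2  79.3] t [-44.1 -25.4]
[501.49802632 185.10752356 195.76927778]
```

The sole is home: its top is at 99 mm, the same as the stored one, and it is centred within 1 mm. Next is the strap.

Emit:
step_arm(rows=[[0.008,-0.06,0,0,0,0.0143],[0.008,-0.11,0,0,0,0.0143],[0.008,-0.12,0,0,0,0.0143],[0.008,-0.13,0,0,0,0.0143],[0.008,-0.13,0,0,0,0.0143],[0.008,-0.13,0,0,0,0.0143],[0.008,-0.13,0,0,0,0.0143],[0.008,-0.12,0,0,0,0.0143],[0.008,-0.1,0,0,0,0.0143],[0.008,-0.06,0,0,0,0.0143]], gripper=55)

```text
t: 12.55
tcp_pos: [521.6, -84.6, 195.1]
orientation: [[-0.927, -0.374, 0.001], [-0.374, 0.927, -0.0], [-0.001, -0.001, -1.0]]
contact_force: [0.1, -0.1, -0.3]
finger_gap: 0.641
grip_force: 0.0
```

Run:
```python
from m import *
o=telemetry.observe();print(o['tcp_pos'],o['orientation'].round(3).tolist(),o['qpos'].round(2))
for n in('top','scene','wrist'):
    c=cam(n);P=(wcloud if n=='wrist' else cloud)(c);Q=P[green(c)&(c['depth']>0)]
    Q=Q[(abs(Q[:,0]-520)<90)&(abs(Q[:,1]+89)<60)&(Q[:,2]>20)&(Q[:,2]<110)]
    if len(Q)>20: rep(n,Q);rep('  tongue',Q[Q[:,2]>75])
```

```text
[521.55267417 -84.61731549 195.09954874] [[-0.927, -0.374, 0.001], [-0.374, 0.927, -0.0], [-0.001, -0.001, -1.0]] [-0.27  0.04  1.44  0.    1.66 -2.22]
top n 354 ctr [505.8 -95.2] size [101.4  19.5] long ang 22.05 z [23.5 73.4 98.7]
  tongue n 175 ctr [518.8 -89.9] size [57.5 19.3] long ang 21.47 z [76.  89.9 99.2]
scene n 616 ctr [521.4 -89.5] size [131.4  19.5] long ang 22.21 z [20.6 51.4 96. ]
  tongue n 201 ctr [521.9 -89.1] size [54.3 19.2] long ang 22.49 z [75.2 89.7 97.1]
wrist n 890 ctr [519.5 -88.6] size [128.3  17.5] long ang 21.77 z [29.2 78.5 91. ]
  tongue n 502 ctr [519.5 -88.7] size [55.1 17.5] long ang 22.07 z [75.7 83.5 92. ]
```

Emit:
step_arm(rows=[[-0.004,-0.011,-0.07,0,0,0],[0,0,-0.08,0,0,0],[0,0,-0.08,0,0,0],[0,0,-0.08,0,0,0],[0,0,-0.08,0,0,0],[0,0,-0.08,0,0,0],[0,0,-0.07,0,0,0],[0,0,-0.045,0,0,0],[0,0,0,0,0,0],[0,0,0,0,0,0]])

```text
t: 13.7
tcp_pos: [520.5, -85.5, 48.6]
orientation: [[-0.927, -0.374, 0.001], [-0.374, 0.927, 0.0], [-0.001, -0.0, -1.0]]
contact_force: [-0.2, -0.6, -0.2]
finger_gap: 0.641
grip_force: 0.0
```

Emit:
step_arm(rows=[[0,0,0,0,0,0],[0,0,0,0,0,0],[0,0,0,0,0,0],[0,0,0,0,0,0],[0,0,0,0,0,0],[0,0,0,0,0,0],[0,0,0,0,0,0],[0,0,0,0,0,0],[0,0,0,0,0,0],[0,0,0,0,0,0]], gripper=10)

```text
t: 14.7
tcp_pos: [521.0, -86.5, 49.1]
orientation: [[-0.928, -0.374, 0.002], [-0.374, 0.928, -0.001], [-0.002, -0.002, -1.0]]
contact_force: [0.3, -1.5, 6.1]
finger_gap: 0.2
grip_force: 40.6
```

Emit:
step_arm(rows=[[0,0,0.04,0,0,0],[0,0,0.06,0,0,0],[0,0,0.06,0,0,0],[0,0,0.06,0,0,0],[0,0,0.06,0,0,0],[0,0,0.06,0,0,0],[0,0,0.06,0,0,0],[0,0,0.06,0,0,0],[0,0,0.06,0,0,0],[0,0,0.06,0,0,0]])

```text
t: 15.7
tcp_pos: [520.0, -86.1, 194.2]
orientation: [[-0.927, -0.374, 0.0], [-0.374, 0.927, 0.0], [-0.0, 0.0, -1.0]]
contact_force: [0.2, 0.1, -2.0]
finger_gap: 0.203
grip_force: 39.7
```

Emit:
step_arm(rows=[[-0.0085,-0.04,0,0,0,-0.009],[-0.0085,-0.08,0,0,0,-0.009],[-0.0085,-0.08,0,0,0,-0.009],[-0.0085,-0.08,0,0,0,-0.009],[-0.0085,-0.08,0,0,0,-0.009],[-0.0085,-0.08,0,0,0,-0.009],[-0.0085,-0.08,0,0,0,-0.009],[-0.0085,-0.08,0,0,0,-0.009],[-0.0085,-0.07,0,0,0,-0.009],[-0.0085,-0.042,0,0,0,-0.009]])

```text
t: 16.7
tcp_pos: [498.1, -265.8, 192.2]
orientation: [[-0.995, -0.096, -0.001], [-0.096, 0.995, 0.0], [0.001, 0.0, -1.0]]
contact_force: [0.3, 0.5, -2.0]
finger_gap: 0.199
grip_force: 39.7
```

Emit:
step_arm(rows=[[0,0,-0.04,0,0,0],[0,0,-0.06,0,0,0],[0,0,-0.06,0,0,0],[0,0,-0.06,0,0,0],[0,0,-0.05,0,0,0],[0,0,-0.04,0,0,0],[0,0,-0.02,0,0,0],[0,0,0,0,0,0],[0,0,0,0,0,0],[0,0,0,0,0,0]])

```text
t: 17.7
tcp_pos: [499.3, -264.5, 111.4]
orientation: [[-0.995, -0.1, 0.002], [-0.1, 0.995, -0.001], [-0.002, -0.001, -1.0]]
contact_force: [0.8, -0.7, -1.1]
finger_gap: 0.195
grip_force: 39.7
```

Run:
```python
from m import *
o=telemetry.observe();print(o['tcp_pos'],o['qpos'].round(2))
a=np.radians(5.8);u=np.array([np.cos(a),np.sin(a)]);w=np.array([-np.sin(a),np.cos(a)])
for n in('top','scene','wrist'):
    c=cam(n);P=(wcloud if n=='wrist' else cloud)(c);ok=c['depth']>0
    d=P[...,:2]-[502,-300];s=d@u;t=d@w;Z=P[...,2]
    H=green(c)&ok&(Z>55)&(Z<170)&(abs(t-34)<22)&(abs(s)<90)
    rep(n,P[H]);print('  s',np.percentile(s[H],[.5,99.5]).round(1),'t',np.percentile(t[H],[2,98]).round(1))
    B=H&(Z<75);
    R=grey(c)&ok&(Z>36)&(Z<50)&(abs(s)<45);
    for lo,hi in((-5,27),(40,70)):
        r=R&(t>lo)&(t<hi);print('  ridge',r.sum(),np.percentile(t[r],[2,50,98]).round(1) if r.sum()>5 else '')
c=load('scene')['pixels'];b=load('wrist')['pixels']
save('p4.png',np.hstack([cv2.resize(c[220:340,150:270],(400,400),interpolation=cv2.INTER_CUBIC),cv2.resize(b[80:400,160:480],(400,400))]))
```

```text
[ 499.34473392 -264.52079194  111.4407379 ] [-0.59  0.16  1.48  0.    1.5  -2.26]
top n 220 ctr [ 473.4 -267.9] size [62.1 18.1] long ang 8.33 z [ 74.6 113.9 159.5]
  s [-53.7   1.7] t [26.5 43.5]
  ridge 82 [-4.9  1.4 11. ]
  ridge 71 [45.9 53.2 59.9]
scene n 480 ctr [ 499.6 -265.3] size [131.6  17.7] long ang 5.32 z [ 65.9 111.6 158.2]
  s [-62.3  66.1] t [26.3 43.1]
  ridge 337 [-4.6  6.7 18.6]
  ridge 188 [46.4 53.2 59.6]
wrist n 5990 ctr [ 497.5 -264.4] size [129.9  19. ] long ang 5.66 z [ 85.3 149.1 157.5]
  s [-65.7  61.7] t [27.2 44. ]
  ridge 4732 [-4.5  8.  21.7]
  ridge 2042 [47.9 55.1 61.2]
```

View pics/p4.png

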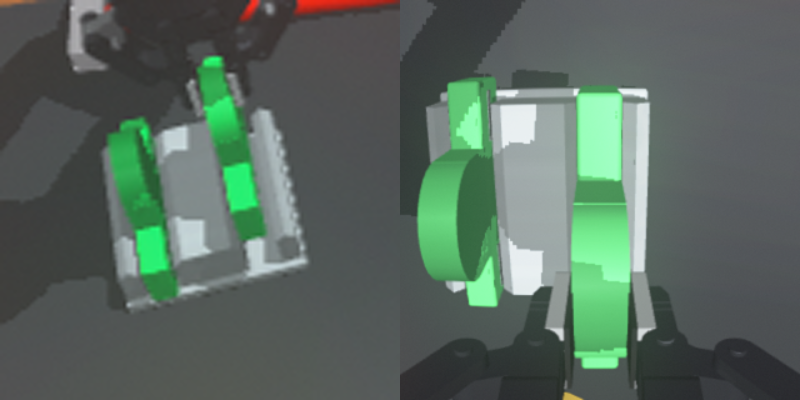

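The strap hangs over the free grey slot (crop right, column 600), offset about 0.6 mm. I lower it.

Emit:
step_arm(rows=[[0,-0.0025,0,0,0,0],[0,0,-0.02,0,0,0],[0,0,-0.02,0,0,0],[0,0,-0.02,0,0,0],[0,0,-0.02,0,0,0],[0,0,-0.02,0,0,0],[0,0,-0.02,0,0,0],[0,0,-0.02,0,0,0],[0,0,0,0,0,0],[0,0,0,0,0,0]])

```text
t: 18.85
tcp_pos: [498.7, -264.7, 75.3]
orientation: [[-0.995, -0.1, -0.0], [-0.1, 0.995, 0.0], [0.0, 0.0, -1.0]]
contact_force: [-0.5, 0.4, -1.8]
finger_gap: 0.2
grip_force: 39.7
```

Emit:
step_arm(rows=[[0,0,-0.01,0,0,0],[0,0,-0.01,0,0,0],[0,0,-0.01,0,0,0],[0,0,-0.01,0,0,0],[0,0,-0.01,0,0,0],[0,0,0,0,0,0],[0,0,0,0,0,0],[0,0,0,0,0,0],[0,0,0,0,0,0],[0,0,0,0,0,0]])

```text
t: 19.85
tcp_pos: [498.9, -264.8, 63.1]
orientation: [[-0.995, -0.1, 0.0], [-0.1, 0.995, -0.0], [-0.0, -0.0, -1.0]]
contact_force: [-0.6, -0.1, -1.9]
finger_gap: 0.201
grip_force: 39.7
```

Gripped at TCP z of about 49, so home is about 59.

Emit:
step_arm(rows=[[0,0,-0.004,0,0,0],[0,0,-0.004,0,0,0],[0,0,-0.004,0,0,0],[0,0,-0.004,0,0,0],[0,0,0,0,0,0],[0,0,0,0,0,0],[0,0,0,0,0,0],[0,0,0,0,0,0],[0,0,0,0,0,0],[0,0,0,0,0,0]])

```text
t: 20.85
tcp_pos: [498.8, -264.8, 59.1]
orientation: [[-0.995, -0.1, 0.0], [-0.1, 0.995, -0.0], [-0.0, -0.0, -1.0]]
contact_force: [-1.5, 0.2, 1.7]
finger_gap: 0.199
grip_force: 40.1
```

Emit:
step_arm(rows=[[0,0,-0.004,0,0,0],[0,0,0,0,0,0],[0,0,0,0,0,0],[0,0,0,0,0,0],[0,0,0,0,0,0],[0,0,0,0,0,0],[0,0,0,0,0,0],[0,0,0,0,0,0],[0,0,0,0,0,0],[0,0,0,0,0,0]])

```text
t: 21.85
tcp_pos: [498.8, -264.9, 59.1]
orientation: [[-0.995, -0.1, 0.0], [-0.1, 0.995, -0.001], [-0.0, -0.001, -1.0]]
contact_force: [-2.9, 0.7, 6.2]
finger_gap: 0.201
grip_force: 40.5
```

On the floor; release and withdraw.

Emit:
step_arm(rows=[[0,0,0,0,0,0],[0,0,0,0,0,0],[0,0,0,0,0,0],[0,0,0,0,0,0],[0,0,0,0,0,0],[0,0,0,0,0,0],[0,0,0.02,0,0,0],[0,0,0.04,0,0,0],[0,0,0.04,0,0,0],[0,0,0.04,0,0,0]], gripper=40)

```text
t: 22.85
tcp_pos: [499.2, -265.0, 94.5]
orientation: [[-0.995, -0.1, 0.001], [-0.1, 0.995, -0.001], [-0.001, -0.001, -1.0]]
contact_force: [-0.7, -1.0, 0.7]
finger_gap: 0.467
grip_force: 0.0
```

Emit:
step_arm(rows=[[0,0,0.08,0,0,0],[0,0,0.08,0,0,0],[0,0,0.08,0,0,0],[0,0,0.08,0,0,0],[0,0,0.08,0,0,0],[0,0.08,0,0,0,0],[0,0.12,0,0,0,0],[0,0.16,0,0,0,0],[0,0.16,0,0,0,0],[0,0.12,0,0,0,0]])

```text
t: 23.85
tcp_pos: [498.8, -102.8, 194.2]
orientation: [[-0.995, -0.101, 0.002], [-0.101, 0.995, 0.0], [-0.002, -0.0, -1.0]]
contact_force: [0.2, -0.7, -0.5]
finger_gap: 0.467
grip_force: 0.0
```

Run:
```python
from m import *
a=np.radians(5.8);u=np.array([np.cos(a),np.sin(a)]);w=np.array([-np.sin(a),np.cos(a)])
for n in('top','scene'):
    c=cam(n);P=cloud(c);Q=P[(c['depth']>0)&green(c)];d=Q[:,:2]-[502,-300];s=d@u;t=d@w
    for l,t0 in(('placed',34),('stored',-35)):
        H=(Q[:,2]>30)&(Q[:,2]<125)&(abs(t-t0)<16)&(abs(s)<90);rep(n+' '+l,Q[H]);print('  s',np.percentile(s[H],[1,99]).round(1),'t',np.percentile(t[H],[2,98]).round(1))
save('end.png',load('scene')['pixels'])
```

```text
top placed n 489 ctr [ 496.3 -266.3] size [130.5  17.9] long ang 5.59 z [ 31.6  56.3 107.8]
  s [-66.3  60.2] t [26.  42.5]
top stored n 536 ctr [ 501.1 -335.2] size [130.2  20.9] long ang 6.65 z [ 32.3  57.8 109.2]
  s [-68.6  58.8] t [-43.6 -26. ]
scene placed n 443 ctr [ 499.1 -266.5] size [132.7  17.7] long ang 5.72 z [ 31.1  67.2 106.1]
  s [-62.6  65.1] t [25.3 42. ]
scene stored n 534 ctr [ 504.6 -335. ] size [130.5  18.6] long ang 6.19 z [ 31.7  64.2 105.5]
  s [-64.2  62.9] t [-43.4 -26.2]
```

View pics/end.png

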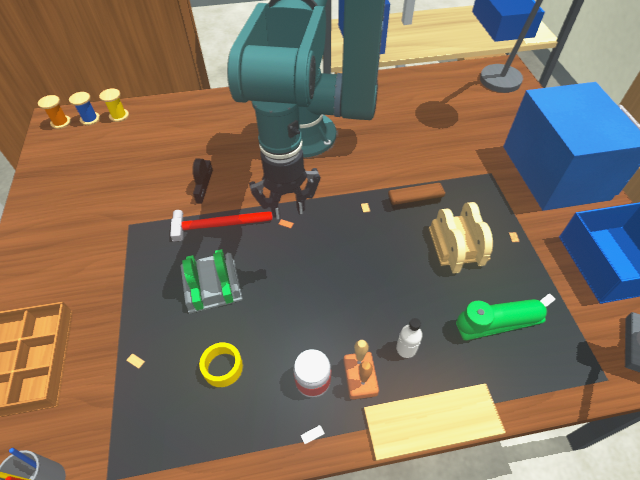

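The end view shows both patterns upright in their slots: the strap at (222,275) and the sole at (477,232). Nothing else has moved and the arm is clear.

```bash
python3 -c "
from h import *
print(workorder.finish_job())"
```

```text
the job is handed in; nothing more can be done
None
```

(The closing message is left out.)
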